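# Zero the batch counter and hold the curing unit's lid open

## Task

Get the curing unit ready for a new batch: first turn the counter's reset knob all the way back to its zero stop, with the lid still shut. Then lift the unit's lid, which has a bar handle, and hold it open at 40 degrees, where the red ticks are, so that a co-worker can take the blue panel out. The lid falls shut by itself, so finish while still holding it steady with the gripper's fingers, and leave the panel, the paint can, the brush and the spare board where they are.

Things in the scene. Friction and masses are not known exactly. Their poses are not given: they have to be found in the camera images.
- counter (a joint): turning angle (rad) of the counter's black reset knob: 0 at the zero stop, growing to 2.6 as it turns clockwise seen from above, so it is zeroed by turning counter-clockwise from above. Starts between 0.6 and 2.2. Light friction (about 0.03 N m), no spring: it stays where it is left
- counter_grip (a point): on the knob's upright axis at grip height, 87 mm above the bench. The knob's grip is an upright bar 42 mm long, 14 mm thick, 32 mm high (top 7 mm above this point) on a flat disc of 44 mm diameter whose top is 23 mm below this point. The point turns with the knob: x runs along the grip bar, z is up; a white mark on the bar's top lies on its -x half
- counter_box: grey batch counter box fixed to the bench, 100 x 100 x 50 mm, with a white dial and the knob on its top centre; origin at the centre of its underside; the dial's red zero tick is on its -x side. At the zero stop the knob's white mark points at the red tick. It stands left or right of the curing unit
- lid (a joint): opening angle (rad) of the curing unit's lid: 0 shut, 0.698 is 40 degrees, stop at 1.2. Nothing keeps the lid open: at every angle it falls shut when let go. It weighs 0.4 to 0.8 kg, about 2 to 4 N at the handle
- lid_bar (a point): middle of the lid's black handle: a round bar 12 mm thick, 130 mm long, parallel to the hinge, 45 mm out from the lid's front edge on an arm at each end (39 mm gap between bar and lid edge), 88 mm above the bench when shut. The point turns with the lid: x points from bar to hinge in the lid's plane, y along the bar, z along the lid's upward normal. The bar can turn between the fingers
- lid_hinge (a point): middle of the lid's hinge axis, fixed, 81 mm above the bench, on the unit's far side from the robot; the axis is the unit's y. With the lid shut the bar's axis lies 295 mm from it along -x and 7 mm above it; opening raises the bar in an arc about it. A steel quadrant with a red tick at 40 degrees stands at each end of the hinge
- unit: white curing unit fixed to the bench: open box 250 (x) x 340 (y) x 80 mm with 12 mm walls and floor, origin at the centre of its underside, -x is its front (handle side). Its lid is a dark steel frame 250 x 340 x 14 mm with a clear pane, hinged on the far (+x) rim
- panel: blue grooved panel 180 x 200 x 15 mm lying loose in the unit under the lid, origin at the centre of its underside; leave it alone
- paint_can: upright paint can with a blue label, 80 mm diameter, 100 mm high, origin at the centre of its underside; stands on the other side of the unit from the counter; leave it alone
- spare_board: blue grooved board 120 x 150 x 15 mm lying on the bench, origin at the centre of its underside; leave it alone
- brush: paint brush lying on the bench, origin near its middle; leave it alone
There are look-alikes about, which are no part of the job. What is shaped like the counter_box but purple is not meant.

How it is judged:
By the outcome, as a careful person would: the job done as asked, in the order asked, and still so for the second after the job is handed in, while the arm keeps its last pose, push and grip.
It also fails if it takes over 70 s, if anything falls off the work surface, if the arm or the gripper's body presses on something with over 40 N, if the wrist force passes 120 N, or if a joint passes its speed limit or range.

## Robot

A 6-joint arm with a two-finger parallel gripper is mounted at the origin on the work surface. World frame = base frame: x ahead of the robot, y to its left, z up, the work surface at z = 0. Lengths are in m, angles in rad, forces in N, time in s.
With the tool pointing down it reaches from about 0.25 to 0.725 m from the base axis. Payload 4 kg.
Tool frame: the origin (TCP) lies midway between the tips of the shut fingers; the grasp point (between the pads) lies bot.pinch_z behind it (bot.pinch_z is the distance from the TCP to the grasp point, in m); z points along the fingers, y is the direction in which the jaws open and shut (so a half turn about z gives the same grasp; the last joint's range is limited). The gripper opens to 85 mm and grips with 20 to 120 N. Pads are 22 mm wide; open, the fingers measure 114 mm over their backs; the gripper's body (76 mm by 85 mm) begins 54 mm behind the grasp point. The pads swing forward as they close: fully open they stand 13 mm farther back than shut.
Start: joints at [1.134, 0.241, 0.005, 1.335, 0, 1.571], TCP at [0.212, 0.453, 0.231] pointing down, gripper open.
Joint ranges: [-2.72, 2.72], [-1.05, 1.87], [-1.09, 1.28], [-1.99, 2.15], [-1.42, 1.44], [-3.14, 3.14]. Speed limits (rad/s): [2.79, 2.79, 3.14, 3.14, 3.14, 3.14].

## Interface

Orientations are given as a unit quaternion [x, y, z, w].
In Python, from workcell import bot gives the robot as it stands. The module is installed in compiled form; this text tells all that it offers.
- The arm moves only by the tool move_arm, never from a script. Its argument "series" is a list that holds one entry, the list of rows, each a list of 7 numbers: the shift along the world's x, y, z in cm, then the turn, a rotation vector about the world's x, y, z in degrees, then the opening, from 0 (shut) to 1 (fully open). A call has exactly 5 rows; each row shifts and turns the pose as measured when the row begins; what a row does not reach is not made up. A row lasts 1/10 s, in which the tool goes at most 50 mm and 8.59 degrees, less where a joint would pass 70% of its speed; a pose out of reach is approached as far as the arm can. A call with a gripper value outside its range is refused whole. The fingers move at their own pace and stop on an object; the grip force is fixed at half the most. Time passes only in rows, so rows that do not move let the fingers close, or fill a call up. It gives the time, the measured TCP pose, the force and the opening at its end, in the units of the state.
- bot.get_obs(): the state, without advancing time (a new reading comes with each control period).
- bot.camera(name): name is "side" or "top"; returns (picture, depth): 480x640x3 uint8, red, green, blue; 480x640 float32, m along the optical axis (not along the pixel's ray), 0 where there is no reading.
- bot.camera_info(name): a dict with "vfov" (degrees; the focal length in pixels is half the picture's height over the tangent of half this angle, whatever the lens; pixels are square), "cx", "cy" (the principal point, pixels), "cam_to_world" (4x4, takes a point from camera to world coordinates). Camera axes: x right, y down, z forward; pixel columns grow to the right and rows downward; lengths in m; the calibration is good to about 2 mm. A picture is of the moment at which its call begins. camera_info takes no time and is no camera call.
- bot.job_done(): hands the job in, once; it reports no verdict.
Trained networks look in the newest picture that a camera, given by its name, has taken for a name from the list of things; names that differ only in an ending like _2 or _b are one class to them, and where a whole thing is asked for, a point or a joint stands for the part that bears it (a point fixed in the world has none). Each returns a list of dicts, best first, with "confidence" (0 to 1); they miss things now and then, are a little off and sometimes report something else, mostly with a low value. They report only what shows in the picture. A call takes as long as a camera call. They do not tell look-alikes from the thing itself.
- bot.find_in(camera, target): "at" ([x, y, z] in m, in world coordinates, good to about 4 mm: the middle of the surface that is visible of it).
The state is a dict: "clock": time; "joint_pos": joint angles; "joint_vel": joint speeds; "tau": joint torques, N m; "eef_pos": TCP position; "tool_rot": TCP orientation; "ft_force": force on the tool from outside, world axes, zero at the start; "ft_torque": the same for the moment, N m; "grip_width": finger opening in m.
Only numpy, scipy, OpenCV 4.12 (cv2) and the standard library are available. Lean on these libraries where they do the work, as an engineer would, in place of code of your own. Each camera call takes 0.05 s, during which the arm holds its last target.

## Working session

There is one attempt and no reset: what is moved stays moved. The work goes in short steps, Python scripts to look and compute and a tool call to move; the robot and the scene stay as the last step left them, time stands still between calls to the robot, and variables do not carry over. Pictures are saved under pics/ and viewed, and the job is handed in when it is done.

Besides the shell and the picture viewer there is one more tool, called after "Request:" as name([rows], argument=value, ...), one row to a line, values as JSON. move_arm: Moves the arm, as the interface text tells. Its arguments: {"type":"object","properties":{"series":{"type":"array","items":{"type":"array","items":{"type":"array","items":{"type":"number"}}}}},"required":["series"]}

```bash
mkdir -p pics; cat > h.py <<'E'
from workcell import bot
import numpy as np, cv2
def cap(n,f=None):
    im,d=bot.camera(n)
    if f: cv2.imwrite('pics/'+f,im[:,:,::-1])
    return im,d
def world(n,d,u,v,z=None):
    c=bot.camera_info(n); f=240/np.tan(np.radians(c['vfov'])/2); T=np.array(c['cam_to_world'])
    z=d[int(v),int(u)] if z is None else z
    return (T@np.array([(u-c['cx'])/f*z,(v-c['cy'])/f*z,z,1]))[:3]
def pix(n,p):
    c=bot.camera_info(n); f=240/np.tan(np.radians(c['vfov'])/2); T=np.linalg.inv(np.array(c['cam_to_world']))
    q=T@np.append(p,1); return q[:2]/q[2]*f+[c['cx'],c['cy']]
E
python3 - <<'E'
from h import *
np.set_printoptions(precision=4,suppress=True)
cap('top','t0.png');cap('side','s0.png')
for c in('top','side'):
  for t in('counter','counter_box','lid_bar','unit','paint_can'):
    print(c,t,[(np.round(r['at'],3).tolist(),round(r['confidence'],2)) for r in bot.find_in(c,t)])
print(bot.get_obs(),bot.pinch_z)
for c in('top','side'):print(bot.camera_info(c))
E
```

```text
top counter [([0.219, -0.407, 0.077], 0.88), ([0.494, -0.314, 0.066], 0.51), ([0.666, -0.042, 0.091], 0.3)]
top counter_box [([0.484, -0.304, 0.048], 0.73), ([0.218, -0.403, 0.053], 0.63)]
top lid_bar [([0.666, -0.037, 0.09], 0.59), ([0.689, -0.356, 0.018], 0.26)]
top unit []
top paint_can [([0.446, 0.328, 0.104], 0.75)]
side counter [([0.484, -0.317, 0.076], 0.98), ([0.212, -0.418, 0.064], 0.77)]
side counter_box [([0.211, -0.419, 0.051], 0.94), ([0.475, -0.32, 0.052], 0.85)]
side lid_bar [([0.657, -0.053, 0.091], 0.79)]
side unit [([0.638, -0.071, 0.087], 0.85), ([0.485, -0.315, 0.077], 0.43), ([0.668, 0.335, 0.012], 0.15)]
side paint_can [([0.434, 0.315, 0.074], 0.86)]
{'clock': 0.6, 'joint_pos': array([ 1.134 ,  0.2405,  0.005 ,  1.3352, -0.    ,  1.5708]), 'joint_vel': array([-0.001 ,  0.0019,  0.0008,  0.0011, -0.0007, -0.0001]), 'tau': array([ -0.0001, -37.1975,  25.2571,   0.0014,   0.    ,  -0.    ]), 'eef_pos': array([0.2115, 0.453 , 0.2313]), 'tool_rot': array([0.2167, 0.9762, 0.    , 0.    ]), 'ft_force': array([ 0.0183, -0.3407,  0.8546]), 'ft_torque': array([0.0173, 0.0161, 0.0052]), 'grip_width': 0.08528388602037708} 0.0187
{'vfov': 55.3098312205115, 'cx': 324.26288282423536, 'cy': 240.82333186915483, 'cam_to_world': array([[ 0.0206, -0.9844,  0.1748,  0.3352],
       [-0.9998, -0.02  ,  0.0053, -0.0184],
       [-0.0017, -0.1748, -0.9846,  1.0962],
       [ 0.    ,  0.    ,  0.    ,  1.    ]])}
{'vfov': 44.06581012066058, 'cx': 317.25511604934644, 'cy': 240.33167221596437, 'cam_to_world': array([[ 0.7369, -0.48  ,  0.4759, -0.1591],
       [-0.6759, -0.5344,  0.5076, -0.7087],
       [ 0.0107, -0.6958, -0.7182,  1.0833],
       [ 0.    ,  0.    ,  0.    ,  1.    ]])}
```

View pics/t0.png

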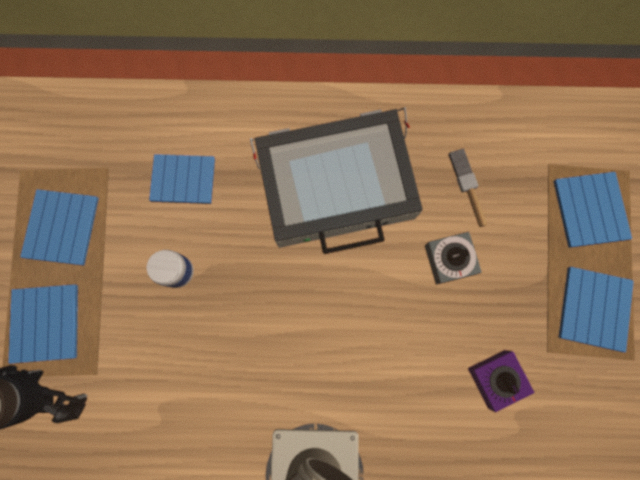

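View pics/s0.png

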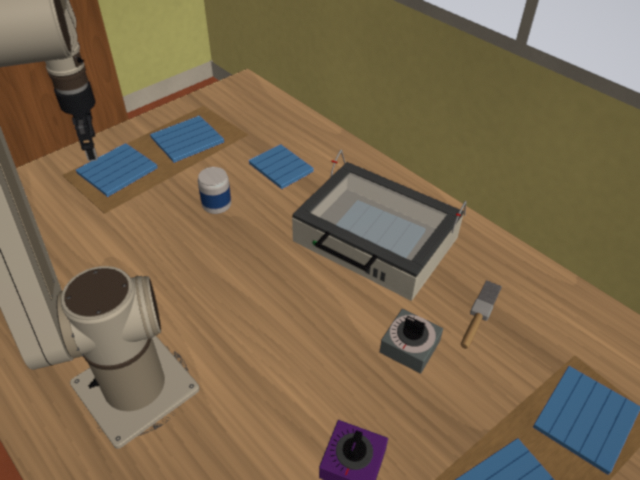

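The grey counter is at top (454,257) and side (412,335). The purple one at top (501,380) is the look-alike. The lid bar runs from about (325,249) to (382,239) in the top view. I'll zoom in on the details next.

```bash
python3 - <<'E'
from h import *
np.set_printoptions(precision=4,suppress=True)
im,d=cap('top'); im2,d2=cap('side')
np.savez('f0.npz',im=im,d=d,im2=im2,d2=d2)
a=cv2.resize(im[220:295,415:490],(400,400),interpolation=cv2.INTER_CUBIC)
b=cv2.resize(im2[300:375,375:450],(400,400),interpolation=cv2.INTER_CUBIC)
cv2.imwrite('pics/k0.png',np.hstack([a,b])[:,:,::-1])
a=cv2.resize(im[100:260,240:430],(760,640*1),interpolation=cv2.INTER_CUBIC)[:600]
cv2.imwrite('pics/l0.png',cv2.resize(im[100:260,240:430],(712,600),interpolation=cv2.INTER_CUBIC)[:,:,::-1])
# points by height
H,W=d.shape
vv,uu=np.mgrid[:H,:W]
c=bot.camera_info('top');f=240/np.tan(np.radians(c['vfov'])/2);T=np.array(c['cam_to_world'])
P=np.stack([(uu-c['cx'])/f*d,(vv-c['cy'])/f*d,d],-1)@T[:3,:3].T+T[:3,3]
# knob
R=P[220:295,415:490].reshape(-1,3)
k=R[(R[:,2]>0.082)&(R[:,2]<.105)];print('knob top',len(k),k.mean(0),np.linalg.eigh(np.cov(k[:,:2].T)))
bx=R[(R[:,2]>0.043)&(R[:,2]<.06)];
r=cv2.minAreaRect(bx[:,:2].astype(np.float32)*1000);print('box',bx.mean(0),r)
# lid frame
m=(P[...,2]>0.078)&(P[...,2]<.1)&(uu>240)&(uu<430)&(vv>90)&(vv<245)
L=P[m];print(L[:,2].mean(),cv2.minAreaRect(L[:,:2].astype(np.float32)*1000))
cv2.imwrite('pics/m.png',(m*255).astype(np.uint8))
for u,v in [(325,249),(350,246),(382,239),(353,245)]:
  print(P[v-2:v+3,u][:,:])
E
```

```text
knob top 127 [ 0.4899 -0.3126  0.0937] EighResult(eigenvalues=array([0.    , 0.0002]), eigenvectors=array([[-0.9541, -0.2996],
       [-0.2996,  0.9541]]))
box [ 0.4888 -0.3112  0.0525] ((490.6159973144531, -314.025634765625), (99.83013153076172, 101.61676788330078), 15.394669532775879)
0.09249025685086333 ((652.1193237304688, -44.24896240234375), (311.7963562011719, 350.8477783203125), 13.587574005126953)
[[ 0.4992 -0.0149  0.0946]
 [ 0.497  -0.015   0.0941]
 [ 0.4944 -0.015   0.0966]
 [ 0.4925 -0.0151  0.0944]
 [ 0.4902 -0.0151  0.0943]]
[[ 0.5065 -0.0701  0.0976]
 [ 0.5048 -0.0703  0.0947]
 [ 0.5025 -0.0703  0.0946]
 [ 0.5004 -0.0704  0.0936]
 [ 0.4994 -0.0708  0.0864]]
[[ 0.5244 -0.1413  0.0937]
 [ 0.5214 -0.1408  0.098 ]
 [ 0.5197 -0.1412  0.095 ]
 [ 0.5178 -0.1414  0.0928]
 [ 0.5153 -0.1413  0.0942]]
[[ 0.5093 -0.0768  0.0954]
 [ 0.507  -0.0769  0.0954]
 [ 0.505  -0.077   0.0941]
 [ 0.5023 -0.0768  0.0965]
 [ 0.5012 -0.0773  0.0896]]
```

View pics/k0.png

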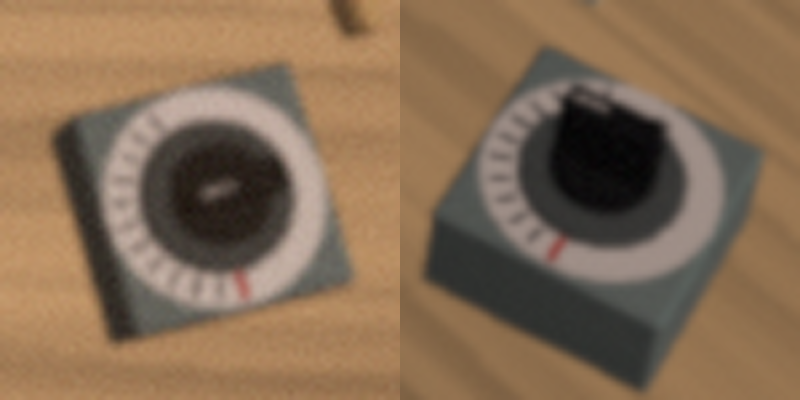

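View pics/l0.png

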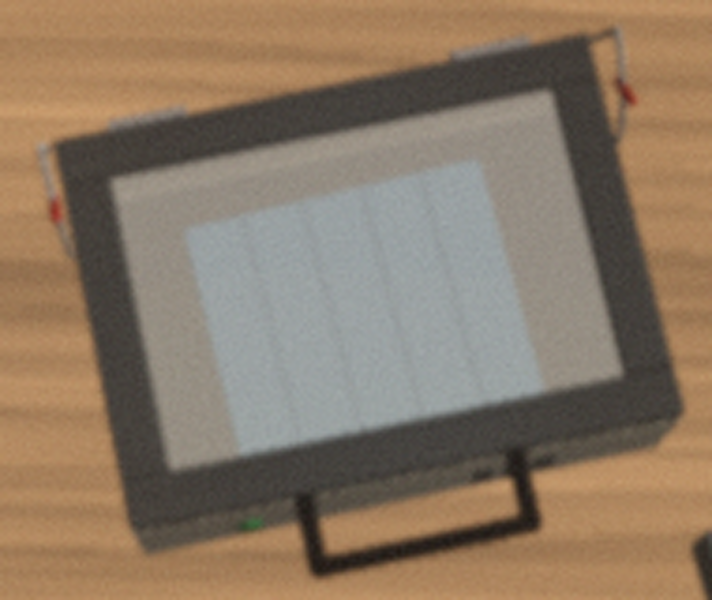

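```bash
python3 - <<'E'
from h import *
np.set_printoptions(precision=4,suppress=True)
F=np.load('f0.npz')
def cloud(n,d):
    H,W=d.shape;vv,uu=np.mgrid[:H,:W]
    c=bot.camera_info(n);f=240/np.tan(np.radians(c['vfov'])/2);T=np.array(c['cam_to_world'])
    return np.stack([(uu-c['cx'])/f*d,(vv-c['cy'])/f*d,d],-1)@T[:3,:3].T+T[:3,3]
for n,im,d in(('top',F['im'],F['d']),('side',F['im2'],F['d2'])):
    P=cloud(n,d); dark=im.max(-1)<75
    # unit frame guess
    for yaw in (12.5,):
        c,s=np.cos(np.radians(yaw)),np.sin(np.radians(yaw)); o=np.array([.507,-.078])
        q=(P[...,:2]-o); a=q[...,0]*c+q[...,1]*s; b=-q[...,0]*s+q[...,1]*c
        m=(abs(P[...,2]-.09)<.012)&(abs(a)<.015)&(abs(b)<.055)&dark
        B=P[m]; w=np.linalg.eigh(np.cov(B[:,:2].T))[1][:,1]; w*=np.sign(w[1])
        print(n,'bar',m.sum(),B.mean(0),'yaw',np.degrees(np.arctan2(-w[0],w[1])))
        m2=(abs(P[...,2]-.09)<.012)&(abs(a)<.025)&(abs(b)<.1)&dark
        bb=b[m2];print(' ends b',np.percentile(bb,[0.5,99.5]))
        fr=(abs(P[...,2]-.094)<.012)&(a>.03)&(a<.33)&(abs(b)<.2)&(im.max(-1)<110)
        Q=P[fr];r=cv2.minAreaRect(Q[:,:2].astype(np.float32)*1000);print(' frame',Q[:,2].mean(),r)
    q=P[...,:2]-[.49,-.3135]
    m=(np.hypot(q[...,0],q[...,1])<.032)&(P[...,2]>.086)&(P[...,2]<.103)
    K=P[m];w=np.linalg.eigh(np.cov(K[:,:2].T))[1][:,1];w*=np.sign(w[1])
    print(n,'knob',m.sum(),K.mean(0),cv2.minAreaRect(K[:,:2].astype(np.float32)*1000),np.degrees(np.arctan2(w[1],w[0])))
    hsv=cv2.cvtColor(im,cv2.COLOR_RGB2HSV)
    m=(np.hypot(q[...,0],q[...,1])<.05)&(abs(P[...,2]-.05)<.01)&(im[...,0].astype(int)-im[...,1]>50)
    t=P[m].mean(0);print(' tick',m.sum(),t,np.degrees(np.arctan2(t[1]+.3135,t[0]-.49)))
    m=(np.hypot(q[...,0],q[...,1])<.03)&(abs(P[...,2]-.094)<.012)&(im.max(-1)>85)
    print(' mark',m.sum(),P[m].mean(0))
E
```

```text
top bar 184 [ 0.5053 -0.0785  0.0939] yaw 13.16216652712131
 ends b [-0.0669  0.0697]
 frame 0.095379229964863 ((664.6790771484375, -42.46287536621094), (264.1915588378906, 343.2527160644531), 13.167235374450684)
top knob 124 [ 0.49   -0.3127  0.0939] ((490.5700988769531, -313.89984130859375), (13.77998161315918, 42.52226257324219), 18.692134857177734) 107.64922494964104
 tick 5 [ 0.452  -0.3241  0.0535] -164.39816593759087
 mark 14 [ 0.4921 -0.3196  0.0942]
side bar 245 [ 0.5041 -0.0795  0.0913] yaw 13.216394920393887
 ends b [-0.0702  0.0696]
 frame 0.09358643115394315 ((668.4213256835938, -36.64225769042969), (271.36639404296875, 350.2191162109375), 12.276690483093262)
side knob 143 [ 0.4884 -0.3151  0.0922] ((490.6688537597656, -313.70623779296875), (19.303781509399414, 42.012168884277344), 17.92629623413086) 106.8919217274313
 tick 4 [ 0.4541 -0.3227  0.0495] -165.64162610528805
 mark 11 [ 0.4943 -0.3095  0.0915]
```

Request:
move_arm([
  [[1.7,-4.7,0,0,0,-4,1],[1.7,-4.7,0,0,0,-4,1],[1.7,-4.7,0,0,0,-4,1],[1.7,-4.7,0,0,0,-4,1],[1.7,-4.7,0,0,0,-4,1]],
])

```text
clock: 1.2
eef_pos: [0.2958, 0.2196, 0.2303]
tool_rot: [0.383, 0.924, 0.002, 0.001]
ft_force: [1.5, 0.3, 0.7]
grip_width: 0.086
```

Request:
move_arm([
  [[1.7,-4.7,0,0,0,-4,1],[1.7,-4.7,0,0,0,-4,1],[1.7,-4.7,0,0,0,-4,1],[1.7,-4.7,0,0,0,-4,1],[1.7,-4.7,0,0,0,-4,1]],
])

```text
clock: 1.7
eef_pos: [0.3795, -0.0164, 0.2323]
tool_rot: [0.543, 0.84, 0.004, 0.004]
ft_force: [1.4, 1.0, -0.6]
grip_width: 0.0856
```

Request:
move_arm([
  [[1.7,-4.7,0,0,0,-2,1],[1.7,-4.7,0,0,0,-2,1],[1.7,-4.7,0,0,0,-2,1],[1.7,-4.7,0,0,0,-1,1],[1.7,-4.7,0,0,0,0,1]],
])

```text
clock: 2.2
eef_pos: [0.4626, -0.2524, 0.2338]
tool_rot: [0.597, 0.802, 0.005, 0.007]
ft_force: [0.8, 0.9, 0.3]
grip_width: 0.0854
```

Request:
move_arm([
  [[1.4,-3,-1,0,0,1,1],[1.4,-3,-1,0,0,0,1],[0,0,-2,0,0,0,1],[0,0,-2,0,0,0,1],[0,0,0,0,0,0,1]],
])

```text
clock: 2.7
eef_pos: [0.4929, -0.324, 0.1704]
tool_rot: [0.594, 0.804, 0.005, 0.009]
ft_force: [-0.4, 0.6, 0.4]
grip_width: 0.0855
```

```bash
python3 - <<'E'
from h import *
from scipy.spatial.transform import Rotation as R
o=bot.get_obs();print(o['eef_pos'],R.from_quat(o['tool_rot']).as_matrix().round(3),o['joint_pos'])
E
```

```text
[ 0.49285098 -0.32399548  0.17037157] [[-0.294  0.955  0.02 ]
 [ 0.956  0.295 -0.003]
 [-0.008  0.018 -1.   ]] [-0.58592626  0.43467829  0.1216159   1.23989002  0.00849887  0.68598642]
```

Request:
move_arm([
  [[-0.2,1.0,-0.5,0.2,1.1,0.9,1],[0,0,-1,0,0,0,1],[0,0,0,0,0,0,1],[0,0,0,0,0,0,1],[0,0,0,0,0,0,1]],
])

```text
clock: 3.2
eef_pos: [0.4921, -0.3124, 0.1576]
tool_rot: [0.586, 0.81, 0.0, 0.001]
ft_force: [-0.7, -0.0, 0.3]
grip_width: 0.0853
```

```bash
cat >o.py <<'E'
from h import *
from scipy.spatial.transform import Rotation as R
np.set_printoptions(precision=4,suppress=True)
o=bot.get_obs();M=R.from_quat(o['tool_rot']).as_matrix()
print(o['clock'],o['eef_pos'],'yaw',np.degrees(np.arctan2(M[1,1],M[0,1])),'z',M[:,2],'F',o['ft_force'],'T',o['ft_torque'],'w',o['grip_width'],o['joint_pos'])
E
python3 o.py
```

```text
3.2 [ 0.4921 -0.3124  0.1576] yaw 18.233943837014028 z [ 0.0021 -0.0007 -1.    ] F [-0.6896 -0.0199  0.2904] T [-0.0411  0.0017  0.0158] w 0.0852647720286273 [-0.5659  0.4414  0.098   1.2253  0.0005  0.6867]
```

Request:
move_arm([
  [[-0.15,-0.1,-2.5,0,0,0,1],[0,0,-2.5,0,0,0,1],[0,0,-2,0,0,0,1],[0,0,-0.8,0,0,0,1],[0,0,0,0,0,0,1]],
])

```text
clock: 3.7
eef_pos: [0.4936, -0.315, 0.0827]
tool_rot: [0.586, 0.81, 0.001, 0.007]
ft_force: [-0.5, -0.1, -0.4]
grip_width: 0.0854
```

```bash
python3 o.py; python3 -c "
from h import *
cap('top','t1.png');im,d=cap('side');cv2.imwrite('pics/s1.png',cv2.resize(im[220:420,300:550],(750,600))[:,:,::-1])"
```

```text
3.7 [ 0.4936 -0.315   0.0827] yaw 18.272796515498356 z [ 0.0115 -0.0069 -0.9999] F [-0.4952 -0.0596 -0.3743] T [ 0.0222  0.0357 -0.0005] w 0.08535869956975635 [-0.5682  0.4985 -0.0183  1.0406  0.0004  0.6837]
```

View pics/s1.png

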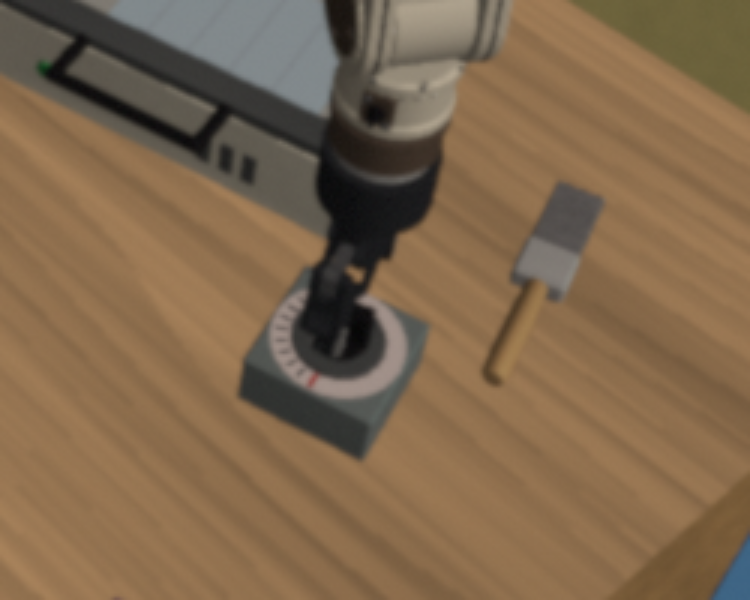

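The fingers straddle the knob bar. Next I'll correct the last few mm and close.

Request:
move_arm([
  [[-0.3,0.1,-0.8,0.4,0.7,0,1],[0,0,0,0,0,0,0.6],[0,0,0,0,0,0,0],[0,0,0,0,0,0,0],[0,0,0,0,0,0,0]],
])

```text
clock: 4.3
eef_pos: [0.4935, -0.316, 0.0792]
tool_rot: [0.586, 0.81, 0.0, 0.004]
ft_force: [-0.9, 0.4, 0.3]
grip_width: 0.028
```

```bash
python3 o.py
```

```text
4.3 [ 0.4935 -0.316   0.0792] yaw 18.26876219084239 z [ 0.006  -0.0043 -1.    ] F [-0.8722  0.448   0.3107] T [-0.0276  0.035  -0.0297] w 0.028049221580507128 [-0.5693  0.507  -0.0139  1.0426 -0.0004  0.6827]
```

Request:
move_arm([
  [[-0.3,0.2,-0.5,0,0,0,0.33],[-0.2,0.2,-0.4,0,0,0,0.33],[0,0,0,0,0,0,0],[0,0,0,0,0,0,0],[0,0,0,0,0,0,0]],
])

```text
clock: 4.8
eef_pos: [0.4895, -0.311, 0.0701]
tool_rot: [0.585, 0.811, 0.001, 0.005]
ft_force: [0.6, -0.4, -0.4]
grip_width: 0.0126
```

```bash
python3 o.py
```

```text
4.8 [ 0.4895 -0.311   0.0701] yaw 18.326308023404316 z [ 0.0093 -0.0038 -0.9999] F [ 0.5688 -0.4043 -0.4055] T [-0.0756  0.1904 -0.0074] w 0.012611639879793402 [-0.567   0.5038 -0.0463  1.0109  0.0018  0.684 ]
```

Request:
move_arm([
  [[0.1,-0.2,0,0,0.4,0,0],[0,0,0,0,0,6,0],[0,0,0,0,0,8,0],[0,0,0,0,0,8,0],[0,0,0,0,0,8,0]],
])

```text
clock: 5.3
eef_pos: [0.4887, -0.3117, 0.0701]
tool_rot: [0.346, 0.938, -0.001, -0.001]
ft_force: [-0.2, 0.8, 0.2]
grip_width: 0.0127
```

```bash
python3 o.py
```

```text
5.3 [ 0.4887 -0.3117  0.0701] yaw 49.45890289570808 z [-0.0032 -0.0016 -1.    ] F [-0.2074  0.7998  0.1955] T [ 0.0348 -0.082  -0.0771] w 0.01270680077314521 [-0.5662  0.5114 -0.0331  1.0281 -0.003   0.1413]
```

Request:
move_arm([
  [[0.1,-0.1,0,0,0,8,0],[0,0,0,0,0,8,0],[0,0,0,0,0,8,0],[0,0,0,0,0,8,0],[0,0,0,0,0,8,0]],
])

```text
clock: 5.8
eef_pos: [0.4882, -0.3132, 0.0701]
tool_rot: [-0.009, 1.0, -0.002, -0.003]
ft_force: [0.2, 0.1, 0.1]
grip_width: 0.013
```

```bash
python3 o.py
```

```text
5.8 [ 0.4882 -0.3132  0.0701] yaw 91.07472511216572 z [-0.0056 -0.0044 -1.    ] F [0.1638 0.1472 0.128 ] T [ 0.0829 -0.3942 -0.0979] w 0.012979446080581263 [-0.5669  0.5125 -0.0313  1.0293 -0.0067 -0.5856]
```

Request:
move_arm([
  [[0,0,0,0,0,6,0],[0,0,0,0,0,5,0],[0,0,0,0,0,5,0],[0,0,0,0,0,4,0],[0,0,0,0,0,4,0]],
])

```text
clock: 6.3
eef_pos: [0.4865, -0.3142, 0.0704]
tool_rot: [-0.219, 0.976, -0.001, -0.004]
ft_force: [-3.7, 0.3, 4.5]
grip_width: 0.0132
```

```bash
python3 o.py
```

```text
6.3 [ 0.4865 -0.3142  0.0704] yaw 115.28398916972323 z [-0.0064 -0.0044 -1.    ] F [-3.6781  0.3476  4.4732] T [ 0.2692  0.8571 -1.9838] w 0.013189807505201394 [-0.5697  0.511  -0.0327  1.03   -0.0072 -1.0109]
```

The wrist torque rose to 2 N m, so the knob is at its stop. Releasing it and going up.

Request:
move_arm([
  [[0,0,0,0,0,0,0],[0,0,0,0,0,0,1],[0,0,0,0,0,0,1],[0,0,0,0,0,0,1],[0,0,0,0,0,0,1]],
])

```text
clock: 6.8
eef_pos: [0.486, -0.3151, 0.0698]
tool_rot: [-0.217, 0.976, -0.001, -0.004]
ft_force: [1.0, 0.6, -0.5]
grip_width: 0.0705
```

Request:
move_arm([
  [[0,0,1,0,0,0,1],[0,0,3,0,0,0,1],[0,0,4,0,0,0,1],[0,0,4,0,0,0,1],[0,4,2,0,0,0,1]],
])

```text
clock: 7.3
eef_pos: [0.4832, -0.2757, 0.2125]
tool_rot: [-0.216, 0.976, 0.0, -0.007]
ft_force: [1.4, 0.1, 0.9]
grip_width: 0.0853
```

Request:
move_arm([
  [[0,4.5,0,0,0,-8,1],[0,4.5,0,0,0,-8,1],[0,4.5,0,0,0,-8,0.6],[0,4.5,0,0,0,-8,0.4],[0,0,0,0,0,-8,0.4]],
])

```text
clock: 7.8
eef_pos: [0.4863, -0.0947, 0.2236]
tool_rot: [0.134, 0.991, -0.002, 0.001]
ft_force: [-0.0, -0.8, -0.3]
grip_width: 0.0437
```

```bash
python3 o.py; python3 - <<'E'
from h import *
im,d=cap('top');im2,d2=cap('side','s2.png')
a=cv2.resize(im[220:295,415:490],(400,400),interpolation=cv2.INTER_CUBIC)
b=cv2.resize(im2[300:375,375:450],(400,400),interpolation=cv2.INTER_CUBIC)
cv2.imwrite('pics/k2.png',np.hstack([a,b])[:,:,::-1])
H,W=d.shape;vv,uu=np.mgrid[:H,:W]
c=bot.camera_info('top');f=240/np.tan(np.radians(c['vfov'])/2);T=np.array(c['cam_to_world'])
P=np.stack([(uu-c['cx'])/f*d,(vv-c['cy'])/f*d,d],-1)@T[:3,:3].T+T[:3,3]
q=P[...,:2]-[.49,-.3135]
m=(np.hypot(q[...,0],q[...,1])<.032)&(P[...,2]>.086)&(P[...,2]<.103)
K=P[m];w=np.linalg.eigh(np.cov(K[:,:2].T))[1][:,1]
print('knob',m.sum(),K.mean(0),np.degrees(np.arctan2(w[1],w[0])),cv2.minAreaRect(K[:,:2].astype(np.float32)*1000))
E
```

```text
7.8 [ 0.4863 -0.0947  0.2236] yaw 74.56456426155849 z [ 0.0007 -0.0035 -1.    ] F [-0.0443 -0.8199 -0.3191] T [-0.0894 -0.0225  0.0141] w 0.0436909349334217 [-0.1903  0.2341 -0.0237  1.3116 -0.0033  0.0791]
knob 132 [ 0.48988916 -0.31303016  0.09372114] -165.71201518879585 ((490.3769836425781, -313.5791320800781), (41.32281494140625, 15.314078330993652), 15.461118698120117)
```

View pics/k2.png

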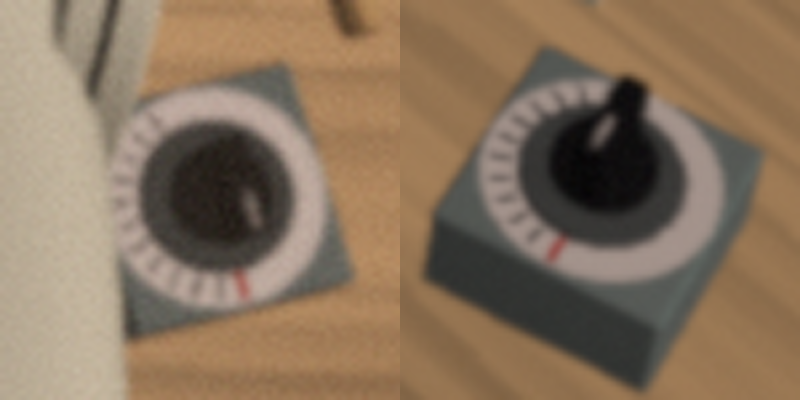

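The knob's mark now points at the red tick, with the bar at about 15° and the box at 15.4°. Next is the lid bar at (0.505, -0.0785), yaw 13.2°.

Request:
move_arm([
  [[0.5,0.4,0,0,0,-8,0.35],[0.5,0.4,0,0,0,-8,0.35],[0.5,0.4,0,0,0,-8,0.35],[0,0,0,0,0,-8,0.35],[0,0,0,0,0,-8,0.35]],
])

```text
clock: 8.4
eef_pos: [0.503, -0.0893, 0.2263]
tool_rot: [0.47, 0.883, -0.004, 0.002]
ft_force: [0.2, -0.4, -0.2]
grip_width: 0.0297
```

Request:
move_arm([
  [[0,0,-1,0,0,-8,0.35],[0,0,-2,0,0,-6,0.35],[0,0,-1,0,0,0,0.35],[0,0,0,0,0,0,0.35],[0,0,0,0,0,0,0.35]],
])

```text
clock: 8.9
eef_pos: [0.5042, -0.0942, 0.1876]
tool_rot: [0.574, 0.819, -0.004, 0.003]
ft_force: [-0.8, 0.0, 0.4]
grip_width: 0.0294
```

```bash
python3 o.py
```

```text
8.9 [ 0.5042 -0.0942  0.1876] yaw 19.880756982521874 z [ 0.0014 -0.0101 -0.9999] F [-0.7726  0.004   0.4301] T [ 0.0474  0.009  -0.0265] w 0.029433084387997497 [-0.179   0.2866 -0.0492  1.2318 -0.0097  1.0448]
```

Request:
move_arm([
  [[0.1,1.5,-1,0.5,0,-4,0.35],[0,0,-2,0,0,-3,0.35],[0,0,-2,0,0,0,0.35],[0,0,-1,0,0,0,0.35],[0,0,0,0,0,0,0.35]],
])

```text
clock: 9.4
eef_pos: [0.5087, -0.0804, 0.1311]
tool_rot: [0.622, 0.783, 0.002, 0.005]
ft_force: [-0.3, 0.7, 1.0]
grip_width: 0.0298
```

```bash
python3 o.py;python3 -c "
from h import *
im,d=cap('side');cv2.imwrite('pics/s3.png',cv2.resize(im[140:300,270:470],(750,600))[:,:,::-1])"
```

```text
9.4 [ 0.5087 -0.0804  0.1311] yaw 13.049941721019255 z [ 0.0102 -0.0031 -0.9999] F [-0.3277  0.7058  0.9998] T [ 0.0813  0.0329 -0.0032] w 0.029833506359184164 [-0.1559  0.328  -0.1466  1.0856 -0.0015  1.1872]
```

View pics/s3.png

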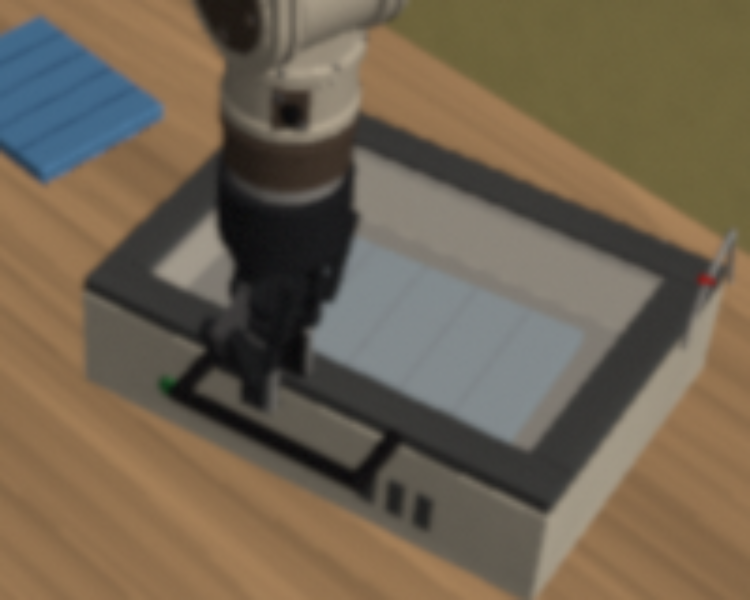

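Request:
move_arm([
  [[-0.4,0.2,-1,0,0.6,0,0.35],[-0.1,0,0,0,0,0,0.35],[0,0,-1,0,0,0,0.35],[0,0,0,0,0,0,0.35],[0,0,0,0,0,0,0.35]],
])

```text
clock: 9.95
eef_pos: [0.5059, -0.0789, 0.1132]
tool_rot: [0.622, 0.783, 0.0, 0.003]
ft_force: [0.8, -0.7, 0.2]
grip_width: 0.0297
```

```bash
python3 o.py
```

```text
9.95 [ 0.5059 -0.0789  0.1132] yaw 13.097426317734609 z [ 0.0054 -0.0042 -1.    ] F [ 0.8067 -0.7493  0.1718] T [-0.0011  0.0343  0.0072] w 0.029719877829436414 [-0.1527  0.3428 -0.1762  1.0459 -0.0033  1.1895]
```

Request:
move_arm([
  [[-0.2,0,-1.5,0,0.3,0,0.35],[-0.1,0,-1.5,0,0,0,0.35],[-0.1,0,-1.3,0,0,0,0.35],[0,0,-0.4,0,0,0,0.35],[0,0,0,0,0,0,0.35]],
])

```text
clock: 10.45
eef_pos: [0.5035, -0.0791, 0.0665]
tool_rot: [0.622, 0.783, -0.001, 0.003]
ft_force: [0.3, -0.1, 0.4]
grip_width: 0.0298
```

```bash
python3 o.py
```

```text
10.45 [ 0.5035 -0.0791  0.0665] yaw 13.111190841397026 z [ 0.004  -0.0048 -1.    ] F [ 0.2724 -0.1081  0.4134] T [-0.0016 -0.0313  0.0209] w 0.02979422305593055 [-0.1535  0.3904 -0.2439  0.9319 -0.0041  1.1885]
```

Request:
move_arm([
  [[0.1,0,0,0,0,0,0],[0,0,0,0,0,0,0],[0,0,0,0,0,0,0],[0,0,0,0,0,0,0],[0,0,0,0,0,0,0]],
])

```text
clock: 10.95
eef_pos: [0.5068, -0.0787, 0.0679]
tool_rot: [0.621, 0.783, 0.001, 0.004]
ft_force: [2.2, 0.3, -4.0]
grip_width: 0.01
```

```bash
python3 o.py; python3 - <<'E'
import numpy as np
from h import bot
c,s=np.cos(np.radians(13.15)),np.sin(np.radians(13.15));u=np.array([c,s,0])
p=bot.get_obs()['eef_pos']; g=p+[0,0,-0]; g=np.array([p[0],p[1],0.088]);hinge=g+u*.295;hinge[2]=.081
r=np.hypot(.295,.007);a0=np.arctan2(.007,.295)
prev=None
for th in range(0,46,4):
  a=a0+np.radians(th);b=hinge-u*r*np.cos(a)+[0,0,r*np.sin(a)]
  t=np.radians(0.7*th); zt=u*np.sin(t)-np.array([0,0,np.cos(t)])
  # at start grasp point offset in tool z
  off=.088-p[2]
  tcp=b+zt*off
  print(th,b.round(4),tcp.round(4),None if prev is None else ((tcp-prev)*100).round(2)); prev=tcp
E
```

```text
10.95 [ 0.5068 -0.0787  0.0679] yaw 13.157482970330804 z [ 0.0079 -0.0041 -1.    ] F [ 2.1529  0.3468 -4.0387] T [ 0.0989 -0.1804 -0.007 ] w 0.009986064707900132 [-0.1524  0.3916 -0.2376  0.9333 -0.0029  1.1888]
0 [ 0.5068 -0.0787  0.088 ] [ 0.5068 -0.0787  0.0679] None
4 [ 0.5079 -0.0785  0.1086] [ 0.5089 -0.0782  0.0885] [0.21 0.05 2.06]
8 [ 0.5105 -0.0779  0.129 ] [ 0.5124 -0.0774  0.109 ] [0.35 0.08 2.05]
12 [ 0.5145 -0.0769  0.1492] [ 0.5173 -0.0763  0.1293] [0.49 0.11 2.03]
16 [ 0.5198 -0.0757  0.169 ] [ 0.5236 -0.0748  0.1494] [0.63 0.15 2.  ]
20 [ 0.5264 -0.0741  0.1885] [ 0.5311 -0.073   0.169 ] [0.76 0.18 1.96]
24 [ 0.5344 -0.0723  0.2074] [ 0.54   -0.071   0.1882] [0.89 0.21 1.92]
28 [ 0.5436 -0.0701  0.2257] [ 0.5501 -0.0686  0.2068] [1.01 0.24 1.86]
32 [ 0.554  -0.0677  0.2433] [ 0.5615 -0.0659  0.2247] [1.13 0.26 1.79]
36 [ 0.5656 -0.065   0.2601] [ 0.5739 -0.063   0.2419] [1.25 0.29 1.72]
40 [ 0.5784 -0.062   0.276 ] [ 0.5875 -0.0599  0.2583] [1.36 0.32 1.64]
44 [ 0.5921 -0.0588  0.291 ] [ 0.6021 -0.0564  0.2737] [1.46 0.34 1.55]
```

Width 10 mm, so the bar is gripped. I'll lift along the arc, tilting the tool partly with the lid.

Request:
move_arm([
  [[0.05,0,1.0,0.3,-1.4,0,0],[0.1,0.03,1.0,0.3,-1.4,0,0],[0.15,0.04,1.0,0.3,-1.4,0,0],[0.2,0.04,1.0,0.3,-1.4,0,0],[0.2,0.05,1.0,0.3,-1.4,0,0]],
])

```text
clock: 11.45
eef_pos: [0.515, -0.0769, 0.1212]
tool_rot: [0.62, 0.782, 0.053, 0.047]
ft_force: [5.8, 0.8, -5.6]
grip_width: 0.0101
```

```bash
cat > lid.py <<'E'
from h import *
from scipy.spatial.transform import Rotation as R
np.set_printoptions(precision=4,suppress=True)
o=bot.get_obs();M=R.from_quat(o['tool_rot']).as_matrix();p=o['eef_pos']
c,s=np.cos(np.radians(13.15)),np.sin(np.radians(13.15));u=np.array([c,s,0])
h=np.array([.5068,-.0787,.088])+u*.295;h[2]=.081
off=.0201
b=p-M[:,2]*off; q=h-b
x=q@u; z=-q[2]
print('bar',b,'r',np.hypot(x,z),'lid deg',np.degrees(np.arctan2(z,x)-np.arctan2(.007,.295)),'lateral',q@[-s,c,0],'tilt',np.degrees(np.arctan2(M[:,2]@u,-M[2,2])),np.degrees(np.arcsin(M[:,2]@[-s,c,0])))
for th in (10,15,20,25,30,35,40):
  a=np.radians(th)+np.arctan2(.007,.295);r=np.hypot(.295,.007);t=np.radians(.7*th)
  print(th,((h-u*r*np.cos(a)+[0,0,r*np.sin(a)]+(u*np.sin(t)-np.array([0,0,np.cos(t)]))*off-p)*100).round(2),end=' ')
print(o['clock'],p,o['ft_force'],o['ft_torque'],o['grip_width'])
E
python3 lid.py
```

```text
bar [ 0.5122 -0.0773  0.1411] r 0.2956364465787618 lid deg 10.379202045955223 lateral -0.00010068698787120894 tilt 8.154958448856421 -0.4729678990124621
10 [-0.03  0.   -0.21] 15 [0.69 0.17 2.31] 20 [1.62 0.39 4.77] 25 [2.75 0.65 7.16] 30 [4.07 0.96 9.45] 35 [ 5.58  1.31 11.64] 40 [ 7.26  1.7  13.7 ] 11.45 [ 0.515  -0.0769  0.1212] [ 5.7805  0.7926 -5.5879] [ 0.0894 -0.5197 -0.0101] 0.010149848202151823
```

Radius consistent (295.6 mm). Continuing.

Request:
move_arm([
  [[0.3,0.07,1.0,0.3,-1.4,0,0],[0.3,0.07,1.0,0.3,-1.4,0,0],[0.35,0.08,1.0,0.3,-1.4,0,0],[0.4,0.08,1.0,0.3,-1.4,0,0],[0.4,0.1,1.0,0.3,-1.4,0,0]],
])

```text
clock: 11.95
eef_pos: [0.5325, -0.0727, 0.1759]
tool_rot: [0.616, 0.776, 0.105, 0.09]
ft_force: [3.8, -0.3, -4.9]
grip_width: 0.01
```

```bash
python3 lid.py
```

```text
bar [ 0.5271 -0.0738  0.1953] r 0.2969626463951579 lid deg 21.26870858985433 lateral -0.00017260980057600095 tilt 15.902144261554993 -0.6477201976787063
10 [-1.78 -0.41 -5.68] 15 [-1.06 -0.24 -3.16] 20 [-0.13 -0.03 -0.7 ] 25 [1.   0.24 1.69] 30 [2.32 0.55 3.99] 35 [3.83 0.9  6.17] 40 [5.51 1.29 8.23] 11.95 [ 0.5325 -0.0727  0.1759] [ 3.8352 -0.2762 -4.8646] [-0.1266  0.0427 -0.0274] 0.00999111110825902
```

Request:
move_arm([
  [[0.5,0.12,1.0,0.3,-1.4,0,0],[0.5,0.12,0.9,0.3,-1.4,0,0],[0.5,0.12,0.9,0.3,-1.4,0,0],[0.55,0.13,0.9,0.3,-1.4,0,0],[0.5,0.12,0.8,0.3,-1.4,0,0]],
])

```text
clock: 12.45
eef_pos: [0.5559, -0.0673, 0.2223]
tool_rot: [0.61, 0.766, 0.153, 0.13]
ft_force: [2.3, -0.4, -5.4]
grip_width: 0.0099
```

```bash
python3 lid.py
```

```text
bar [ 0.5481 -0.0688  0.2408] r 0.2988073922491323 lid deg 30.960802027322885 lateral -0.00023535078184093095 tilt 23.119499007493296 -0.8253354968717741
10 [ -4.11  -0.96 -10.31] 15 [-3.39 -0.79 -7.79] 20 [-2.47 -0.57 -5.33] 25 [-1.34 -0.31 -2.94] 30 [-0.02  0.   -0.65] 35 [1.49 0.35 1.54] 40 [3.17 0.75 3.6 ] 12.45 [ 0.5559 -0.0673  0.2223] [ 2.2523 -0.4294 -5.3589] [-0.4364  0.809  -0.077 ] 0.009886097912298594
```

Request:
move_arm([
  [[0.7,0.16,0.8,0.3,-1.2,0,0],[0.7,0.16,0.8,0.3,-1.2,0,0],[0.6,0.14,0.7,0.2,-1,0,0],[0.4,0.1,0.4,0,0,0,0],[0,0,0,0,0,0,0]],
])

```text
clock: 12.95
eef_pos: [0.5746, -0.0629, 0.2503]
tool_rot: [0.608, 0.76, 0.173, 0.147]
ft_force: [2.1, -0.1, -5.4]
grip_width: 0.0099
```

```bash
python3 lid.py; python3 -c "
from h import *
im,d=cap('side','s4.png');cap('top','t4.png');np.savez('f4.npz',im=im,d=d)
for n in('side','top'):print([(r['at'],r['confidence']) for r in bot.find_in(n,'lid_bar')])"
```

```text
bar [ 0.5659 -0.0646  0.2683] r 0.29996504572645494 lid deg 37.29001793766356 lateral -0.0002427419858092259 tilt 26.259192864848842 -0.9192092259645933
10 [ -5.99  -1.39 -13.12] 15 [ -5.27  -1.22 -10.6 ] 20 [-4.34 -1.01 -8.13] 25 [-3.21 -0.74 -5.75] 30 [-1.89 -0.43 -3.45] 35 [-0.38 -0.08 -1.27] 40 [1.3  0.31 0.79] 12.95 [ 0.5746 -0.0629  0.2503] [ 2.113  -0.0861 -5.43  ] [-0.3758  0.8853 -0.0382] 0.009863904322483132
[([0.6577, -0.0996, 0.2124], 0.91)]
[([0.6851, -0.0299, 0.1799], 0.75)]
```

View pics/s4.png

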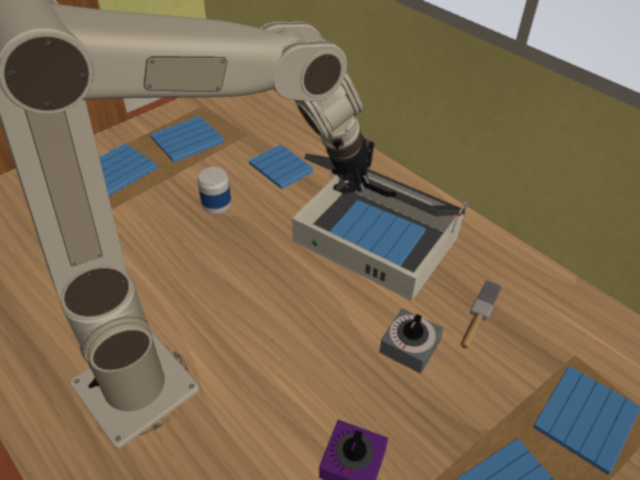

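View pics/t4.png

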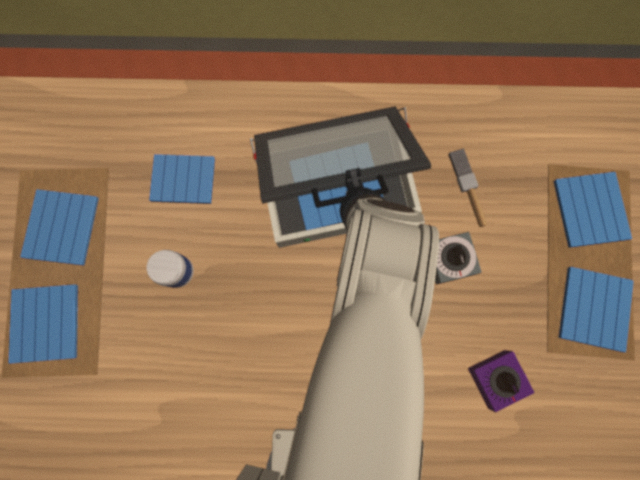

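The lid is up and the bar is held (top view about (352,190)). I'll measure the lid angle from depth.

```bash
cat > ang.py <<'E'
from h import *
c,s=np.cos(np.radians(13.15)),np.sin(np.radians(13.15))
def cloud(n,d):
    H,W=d.shape;vv,uu=np.mgrid[:H,:W]
    ci=bot.camera_info(n);f=240/np.tan(np.radians(ci['vfov'])/2);T=np.array(ci['cam_to_world'])
    return np.stack([(uu-ci['cx'])/f*d,(vv-ci['cy'])/f*d,d],-1)@T[:3,:3].T+T[:3,3]
im,d=bot.camera('top');P=cloud('top',d)
q=P[...,:2]-[.5068,-.0787];a=q[...,0]*c+q[...,1]*s;b=-q[...,0]*s+q[...,1]*c;z=P[...,2]
for nm,reg in(('left',(b>.145)&(b<.166)),('right',(b<-.145)&(b>-.166)),('both',(abs(b)>.145)&(abs(b)<.166))):
    m=reg&(a>.10)&(a<.285)&(z>.085)&(im.max(-1)<110)
    A,Z=a[m],z[m]
    for _ in range(5):
        k=np.polyfit(A,Z,1);r=Z-np.polyval(k,A);g=abs(r)<max(2.0*r.std(),.003);A,Z=A[g],Z[g]
    print(nm,m.sum(),len(A),'deg',round(np.degrees(np.arctan(-k[0])),2),'z at hinge',round(np.polyval(k,.295),4),'std',round(r.std(),4))
E
python3 ang.py
```

```text
left 617 597 deg 36.58 z at hinge 0.0988 std 0.0011
right 594 569 deg 36.62 z at hinge 0.0996 std 0.0012
both 1211 1163 deg 36.58 z at hinge 0.0992 std 0.0012
```

Request:
move_arm([
  [[0.5,0.12,0.6,0.2,-1,0,0],[0.4,0.1,0.5,0.2,-1,0,0],[0.2,0.05,0.2,0,0,0,0],[0,0,0,0,0,0,0],[0,0,0,0,0,0,0]],
])

```text
clock: 13.7
eef_pos: [0.583, -0.061, 0.2609]
tool_rot: [0.607, 0.757, 0.184, 0.156]
ft_force: [-3.1, -2.0, -1.9]
grip_width: 0.0096
```

```bash
python3 lid.py;python3 ang.py
```

```text
bar [ 0.5737 -0.0628  0.2787] r 0.30044006631228976 lid deg 39.79156437404473 lateral -0.0002697830801045347 tilt 27.913389914527503 -0.9858611969475175
10 [ -6.82  -1.59 -14.18] 15 [ -6.1   -1.42 -11.66] 20 [-5.18 -1.2  -9.2 ] 25 [-4.05 -0.94 -6.81] 30 [-2.72 -0.63 -4.51] 35 [-1.22 -0.28 -2.33] 40 [ 0.46  0.12 -0.27] 13.7 [ 0.583  -0.061   0.2609] [-3.1172 -1.9828 -1.929 ] [-0.5614  1.5389  0.0019] 0.0096198808123471
left 610 553 deg 39.36 z at hinge 0.0996 std 0.0011
right 589 532 deg 39.48 z at hinge 0.1002 std 0.0011
both 1199 1080 deg 39.4 z at hinge 0.0999 std 0.0012
```

Request:
move_arm([
  [[0.2,0.05,0.2,0,0,0,0],[0,0,0,0,0,0,0],[0,0,0,0,0,0,0],[0,0,0,0,0,0,0],[0,0,0,0,0,0,0]],
])

```text
clock: 14.25
eef_pos: [0.5841, -0.0607, 0.2624]
tool_rot: [0.608, 0.757, 0.183, 0.155]
ft_force: [-3.0, -3.0, -0.2]
grip_width: 0.0095
```

```bash
python3 lid.py;python3 ang.py;python3 ang.py; sed "s/^im,d=.*/F=np.load('f0.npz');im,d=F['im'],F['d'];P=cloud('top',d)/" ang.py > ang0.py; python3 ang0.py; python3 -c "
from h import *
im,d=cap('side','s5.png');a=cv2.resize(im[130:240,280:480],(800,440),interpolation=cv2.INTER_CUBIC);cv2.imwrite('pics/s5.png',a[:,:,::-1])"
```

```text
bar [ 0.5749 -0.0625  0.2802] r 0.30048715143768967 lid deg 40.151212980591986 lateral -0.00028683964891671967 tilt 27.77331130992905 -0.9913127712424965
10 [ -6.93  -1.61 -14.32] 15 [ -6.22  -1.45 -11.8 ] 20 [-5.29 -1.23 -9.34] 25 [-4.16 -0.97 -6.95] 30 [-2.84 -0.66 -4.66] 35 [-1.33 -0.3  -2.47] 40 [ 0.35  0.09 -0.41] 14.25 [ 0.5841 -0.0607  0.2624] [-3.048  -3.0478 -0.1876] [-0.5483  1.5409  0.0031] 0.0095038697629121
left 606 551 deg 39.69 z at hinge 0.0998 std 0.0011
right 575 523 deg 39.74 z at hinge 0.1006 std 0.0011
both 1181 1065 deg 39.71 z at hinge 0.1002 std 0.0011
left 606 558 deg 39.76 z at hinge 0.0995 std 0.0011
right 581 526 deg 39.75 z at hinge 0.1004 std 0.0011
both 1187 1080 deg 39.73 z at hinge 0.1 std 0.0012
left 718 648 deg 0.19 z at hinge 0.0952 std 0.0014
right 699 636 deg -0.03 z at hinge 0.0961 std 0.0014
both 1417 1280 deg 0.07 z at hinge 0.0957 std 0.0014
```

View pics/s5.png

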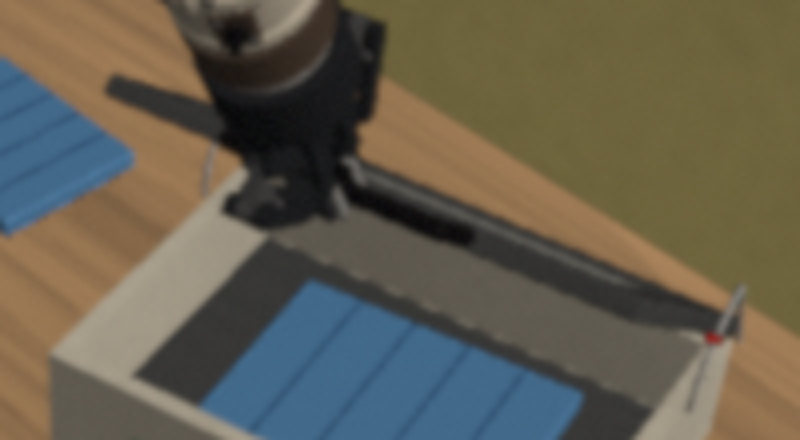

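Request:
move_arm([
  [[0.1,0.02,0.1,0,0,0,0],[0,0,0,0,0,0,0],[0,0,0,0,0,0,0],[0,0,0,0,0,0,0],[0,0,0,0,0,0,0]],
])

```text
clock: 14.9
eef_pos: [0.5847, -0.0606, 0.263]
tool_rot: [0.608, 0.757, 0.183, 0.155]
ft_force: [-3.6, -2.8, -1.3]
grip_width: 0.0099
```

Request:
move_arm([
  [[0,0,0,0,0,0,0],[0,0,0,0,0,0,0],[0,0,0,0,0,0,0],[0,0,0,0,0,0,0],[0,0,0,0,0,0,0]],
])

```text
clock: 15.4
eef_pos: [0.5847, -0.0606, 0.2631]
tool_rot: [0.608, 0.757, 0.183, 0.155]
ft_force: [-4.7, -2.1, -1.0]
grip_width: 0.01
```

```bash
python3 lid.py;python3 ang.py; for i in 1 2 3 4 5 6; do python3 -c "
from h import *
for i in range(3): cap('side')"; done; python3 ang.py;python3 lid.py; python3 -c "
from h import *
im,d=cap('side','s6.png')"
```

```text
bar [ 0.5755 -0.0623  0.2809] r 0.3004792103280751 lid deg 40.333848388606164 lateral -0.0002943685568749512 tilt 27.714266937282687 -0.9906098715422157
10 [ -7.    -1.63 -14.39] 15 [ -6.28  -1.46 -11.87] 20 [-5.35 -1.24 -9.41] 25 [-4.22 -0.98 -7.02] 30 [-2.9  -0.67 -4.73] 35 [-1.39 -0.32 -2.54] 40 [ 0.29  0.07 -0.48] 15.4 [ 0.5847 -0.0606  0.2631] [-4.6661 -2.102  -1.0317] [-0.5363  1.5587  0.0117] 0.010014967445629333
left 597 541 deg 39.98 z at hinge 0.0995 std 0.0011
right 574 520 deg 39.9 z at hinge 0.1006 std 0.0011
both 1171 1057 deg 39.95 z at hinge 0.1 std 0.0011
left 596 539 deg 39.91 z at hinge 0.0997 std 0.0011
right 579 526 deg 39.91 z at hinge 0.1005 std 0.0011
both 1175 1060 deg 39.92 z at hinge 0.1001 std 0.0012
bar [ 0.5755 -0.0624  0.2808] r 0.3004794482077099 lid deg 40.329449780282665 lateral -0.00028954122480732064 tilt 27.712297026175477 -0.9899456314262918
10 [ -6.99  -1.63 -14.39] 15 [ -6.28  -1.46 -11.87] 20 [-5.35 -1.24 -9.41] 25 [-4.22 -0.98 -7.02] 30 [-2.9  -0.67 -4.73] 35 [-1.39 -0.32 -2.54] 40 [ 0.29  0.07 -0.48] 16.4 [ 0.5847 -0.0606  0.2631] [-3.5901 -1.4226 -0.1881] [-0.5121  1.5739  0.0058] 0.009927769422512325
```

View pics/s6.png

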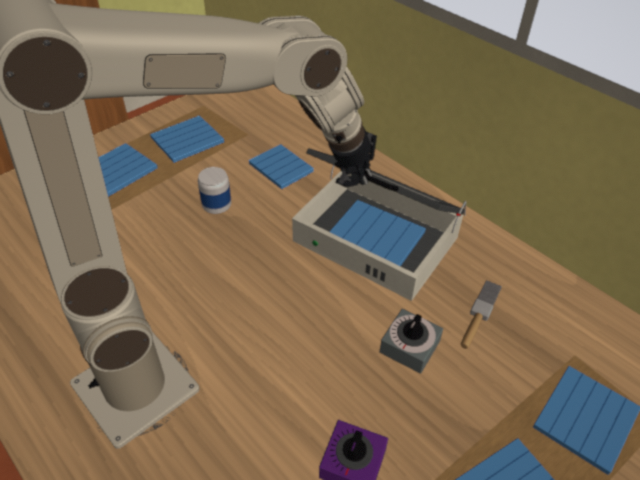

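```bash
python3 -c "
from h import *
im,d=cap('side');cv2.imwrite('pics/k6.png',cv2.resize(im[300:375,375:450],(400,400),interpolation=cv2.INTER_CUBIC)[:,:,::-1])
print(bot.job_done())"; python3 o.py
```

```text
the job is handed in; nothing more can be done
None
the job is handed in; nothing more can be done
```

View pics/k6.png

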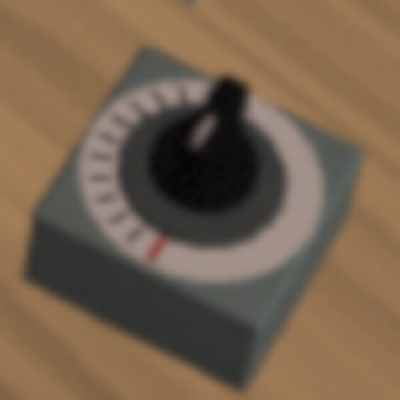

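With the lid still shut, I turned the grey counter's knob counter-clockwise to its zero stop. Then I gripped the lid's bar, raised the lid to 40° and handed the job in at about 16.5 s with the fingers still holding it.

**Knob:** the wrist torque rose to about 2 N m at the stop. Afterwards the white mark pointed at the red tick, with the bar at about 15° and the box at 15.4°. It looked the same in the last picture.

**Lid:** depth measurements gave 39.9–40.0°, unchanged over the last second. The pose worked out from the gripper disagreed slightly at 40.3°, because the bar slid about 5 mm towards the fingertips during the lift. The grip stayed firm.

**Forces:** the wrist readings that I checked stayed below about 9 N. Near the end the vertical force read about 0 to -1 N, less than the lid's weight should give. I put that down to friction at the bar or sensor offset, but did not confirm it.

**Other things:** in the last pictures the panel, can, brush and spare board look unmoved. I judged this by eye and did not measure it.

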